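Run the printer bed out with the hold-to-run keys

TASK

Run the printer's bed out so that the finished yellow print can be taken off later: with one fingertip on the green enable key and the other on the white bed-out key of the jog console, press both fully down together and keep both down, without letting up on the way, until the bed has run all the way out to its front stop; then let go of both keys and move clear. Leave the black key, the red stop button, the print, the machine itself and everything lying around untouched: nothing is to be gripped or picked up.

Things in the scene. Friction and masses are not known exactly. Their poses are not given: they have to be found in the camera images.
- console: fixed jog console at the left or right of the bench: grey box 150 (x) x 190 (y) x 48 mm, dark level top; origin: centre of its underside, x away from the operator, y to the left; turned up to 0.45 rad. On top, in its frame (x, y mm): green enable key (-30, 31), white bed-out key (-30, -31), black bed-in key (24, -31), red stop button (28, 42), loose blue bushing near (48, -74).
- key_enable_top (a point): centre of the top face of the green enable key: round, flat, 26 mm across, stands 12 mm above the console top (z = 60 mm when up) in a 36 mm steel bezel 3 mm high. It springs back. The enable and bed-out keys stand 62 mm apart, centre to centre.
- key_out_top (a point): centre of the top face of the white bed-out key with a black chevron pointing to the operator; same size and height as the green one.
- key_enable (a joint): travel of the green key: 0 up, 0.006 m fully down (it then still stands 6 mm above the console top). About 1.3 N to start it, 3.6 N to hold it fully down. It counts as down from 0.0036 m.
- key_out (a joint): travel of the white key, the same as the green one.
- bed (a joint): how far the printer's bed has run out towards the operator: between 0 and 0.015 m at the start (it may settle forward by up to 9 mm), 0.090 m at its front stop. It runs by itself at about 18 mm/s, some 5 s in all, only while the green and the white key are both down, and stops within 9 mm when either is let up.
- bed_center (a point): centre of the bed's top face, 100 mm above the bench; the bed is a dark 120 x 130 mm plate with an orange sheet on it.
- machine: the home-built printer, fixed at the back of the bench behind the console: aluminium base plate 300 x 300 mm on studs, top at z = 60 mm, with side frames, cross rods and head up to z = 240 mm; origin under the centre of the plate, the bed runs out along its -x, over the front part of the plate.
- print: the finished print, a yellow plastic bracket 40 x 30 x 22 mm lying loose on the bed, which carries it out; origin at the centre of its underside (z = 100 mm), z up. To be left alone.
- key_in_top (a point): centre of the top face of the black bed-in key with a white chevron; same size as the green one. Not to be pressed.
- key_in (a joint): travel of the black key: 0 up, 0.006 m down. Stays up.
- stop_top (a point): centre of the top of the red mushroom stop button, 40 mm across, top 30 mm above the console top (z = 78 mm). Not to be pressed.
- stop (a joint): travel of the red stop button: 0 up, 0.006 m down. Stays up.
- scale: white bench scale 180 x 180 x 55 mm with a steel pan, fixed; origin at the centre of its underside. Not used.
- bushing_mid (a point): middle of a loose blue plastic bushing, 22 mm across and 18 mm high, standing on the console's far right corner. To be left alone.
- screwdriver: red-handled screwdriver lying on the bench at the operator's side of the console. To be left alone.
- pliers: yellow-handled pliers lying on the bench in front of the machine. To be left alone.
- tray: grey divided screw tray 75 x 100 x 28 mm on the bench. To be left alone.
- bottle: clear bottle, 56 mm across and 130 mm high, standing at the left of the bench; origin at its foot. To be left alone.
- spool: spool of orange filament lying flat, 130 mm across and 50 mm high, at the right of the bench. To be left alone.

How it is judged:
By the outcome, as a careful person would: the job done as asked, in the order asked, and still so for the second after the job is handed in, with the robot touching nothing.
It also fails if it takes over 42 s, if anything falls off the work surface, if the arm or the gripper's body presses on something with over 40 N, if the wrist force passes 120 N, or if a joint passes its speed limit or range.

ROBOT

A 7-joint arm with a two-finger parallel gripper is mounted at the origin on the work surface. World frame = base frame: x ahead of the robot, y to its left, z up, the work surface at z = 0. Lengths are in m, angles in rad, forces in N, time in s.
With the tool pointing down it reaches from about 0.425 to 0.875 m from the base axis. Payload 4.7 kg.
Tool frame: the origin (TCP) lies between the finger pads; the fingertips stand 8 mm ahead of it and the grasp point (between the pads) lies 11 mm behind it; z points along the fingers, y is the direction in which the jaws open and shut (so a half turn about z gives the same grasp; the last joint's range is limited). The gripper opens to 87 mm and grips with 3 to 60 N. Pads are 19 mm wide; open, the fingers measure 117 mm over their backs; the gripper's body (75 mm by 190 mm) begins 51 mm behind the grasp point.
Start: joints at [1.191, 0.321, -0.07, 1.45, 0.023, 1.371, -0.057], TCP at [0.249, -0.6, 0.231] pointing down, gripper open.
Joint ranges: [-2.86, 2.86], [-0.3, 2.09], [-1.38, 1.24], [0.06, 2.45], [-1.56, 4.7], [0.09, 2.05], [-2.69, 2.69]. Speed limits (rad/s): [2.57, 2.57, 3.14, 3.14, 3.14, 3.14, 3.14].

INTERFACE

Orientations are given as a rotation vector (axis times angle).
In Python, from bench import ctrl, optics, ticket gives the robot as it stands.
- The arm moves only by the tool play_rows, never from a script. Its argument "motion" is a list of rows, each a list of 5 numbers: the closure, from 0 (fully open) to 1 (shut), then the shift along the tool's x, y, z in cm, then the turn about the tool's z in rad. In form: [[jaw, tx, ty, tz, spin], ...]. A call has 1 to 20 rows; each row shifts and turns the commanded pose from where the row before left it, along the tool's axes as they then stand; what a row does not reach is not made up. A row lasts 1/8 s, in which the tool goes at most 62.5 mm and 10.7 degrees, less where a joint would pass 70% of its speed; a pose out of reach is approached as far as the arm can. A call is refused whole if a number of a shift passes 6.25 or a number of a turn 0.188, either way. A call with a gripper value outside its range is refused whole. The fingers move at their own pace and stop on an object; "force" is the grip in N (left out, the last holds). Time passes only in rows, so rows that do not move let the fingers close. It gives the time, the measured TCP pose, the force and the opening at its end, in the units of the state.
- ctrl.get_state(): the state, without advancing time (a new reading comes with each control period).
- optics.get_image(name): name is "scene" or "top" or "wrist"; returns the picture (420x560x3 uint8, red, green, blue); there is no depth.
- optics.calibration(name): a dict with "K" (3x3 intrinsics, pixels), "pose" (4x4, takes a point from camera to world coordinates); the wrist camera has in their place "hand_eye" (4x4, takes a point from camera to tool coordinates, whose origin is the TCP and whose axes are the flange's). Camera axes: x right, y down, z forward; pixel columns grow to the right and rows downward; lengths in m; the calibration is good to about 2 mm. A picture is of the moment at which its call begins: read the wrist's pose just before it. calibration takes no time and is no camera call.
- ticket.close_job(): hands the job in, once; it reports no verdict.
The state is a dict: "time": time; "joint_positions": joint angles; "qd": joint speeds; "joint_torque": joint torques, N m; "position": TCP position; "tool_rot": TCP orientation; "ft_force": force on the tool from outside, world axes, zero at the start; "torque": the same for the moment, N m; "grip_width": opening from 0.0 (shut) to 1.0 (fully open).
Only numpy, scipy, OpenCV 4.12 (cv2) and the standard library are available. Lean on these libraries where they do the work, as an engineer would, in place of code of your own. Each camera call takes 0.05 s, during which the arm holds its last target.

## Working session

There is one attempt and no reset: what is moved stays moved. The work goes in short steps, Python scripts to look and compute and a tool call to move; the robot and the scene stay as the last step left them, time stands still between calls to the robot, and variables do not carry over. Pictures are saved under pics/ and viewed, and the job is handed in when it is done.

Besides the shell and the picture viewer there is one more tool, called as name(argument=value, ...), one argument or row to a line, values as JSON. play_rows: Moves the arm, as the interface text tells. Its arguments: {"type":"object","properties":{"motion":{"type":"array"},"force":{"type":"number"}},"required":["motion"]}

```bash
mkdir -p pics; ls
python3 - <<'E'
from bench import ctrl, optics
import cv2
print(ctrl.get_state())
for n in ("scene","top"):
    im=optics.get_image(n); cv2.imwrite(f"pics/{n}0.png",im[:,:,::-1])
    print(n,optics.calibration(n))
print(optics.calibration("wrist"))
E
```

```text
pics
{'time': 0.0, 'joint_positions': array([ 1.19111443,  0.32181678, -0.07010264,  1.45171356,  0.02261305,
        1.37080421, -0.05688991]), 'qd': array([ 0.00029603, -0.00020764,  0.00062544, -0.00041707,  0.00036184,
        0.00232854, -0.00033951]), 'joint_torque': array([-1.23070922e-04, -4.91283882e+01, -4.04255250e-01, -3.12524450e+01,
       -6.40663714e-02,  4.37274633e-02,  1.93941960e-04]), 'position': array([ 0.24913937, -0.59975164,  0.22944634]), 'tool_rot': array([-3.07902065e+00, -6.14286253e-01,  7.65812354e-04]), 'ft_force': array([ 0.6016297 , -0.31670746,  0.44472916]), 'torque': array([0.00138799, 0.04380927, 0.00434724]), 'grip_width': 1.0018098450880981}
scene {'K': array([[455.45030146,   0.        , 278.3054875 ],
       [  0.        , 455.45030146, 210.10556976],
       [  0.        ,   0.        ,   1.        ]]), 'pose': array([[-0.23113697,  0.53624113, -0.81180118,  1.74386496],
       [ 0.9726707 ,  0.10842816, -0.20531692,  0.2748871 ],
       [-0.02207726, -0.83707155, -0.54664779,  0.86498759],
       [ 0.        ,  0.        ,  0.        ,  1.  
[... 244 characters left out ...]

       [-0.99364309,  0.1106115 , -0.02094068,  0.00780613],
       [-0.00327445, -0.21433179, -0.97675542,  1.24439561],
       [ 0.        ,  0.        ,  0.        ,  1.        ]])}
{'K': array([[377.13658561,   0.        , 277.3067611 ],
       [  0.        , 377.13658561, 206.86423502],
       [  0.        ,   0.        ,   1.        ]]), 'hand_eye': array([[-8.91722281e-04, -9.67667990e-01, -2.52225822e-01,
         6.91463035e-02],
       [ 9.99999172e-01, -1.09697795e-03,  6.73162264e-04,
         1.68670663e-03],
       [-9.28083740e-04, -2.52225013e-01,  9.67668167e-01,
        -1.52750255e-01],
       [ 0.00000000e+00,  0.00000000e+00,  0.00000000e+00,
         1.00000000e+00]])}
```

View pics/top0.png

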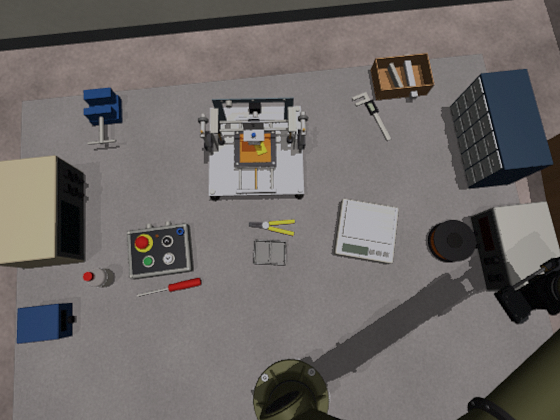

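View pics/scene0.png

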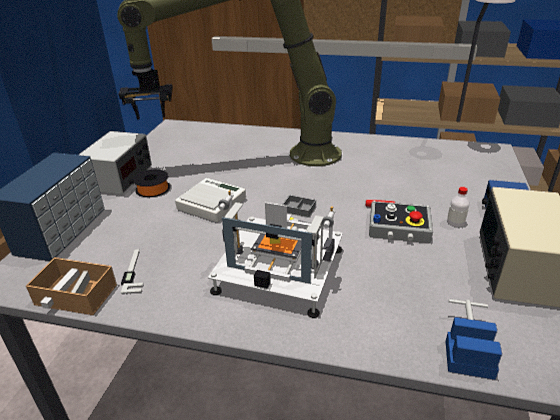

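The top view shows the console at about (160,250), green key near (148,261), white key near (169,258), and the machine at (256,150). I'll enlarge these areas.

Run:
```python
import cv2
im=cv2.imread("pics/top0.png")
cv2.imwrite("pics/top0c.png",cv2.resize(im[215:285,115:205],None,fx=8,fy=8,interpolation=cv2.INTER_CUBIC))
cv2.imwrite("pics/top0m.png",cv2.resize(im[90:205,195:315],None,fx=5,fy=5,interpolation=cv2.INTER_CUBIC))
```

```text
(no output)
```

View pics/top0c.png

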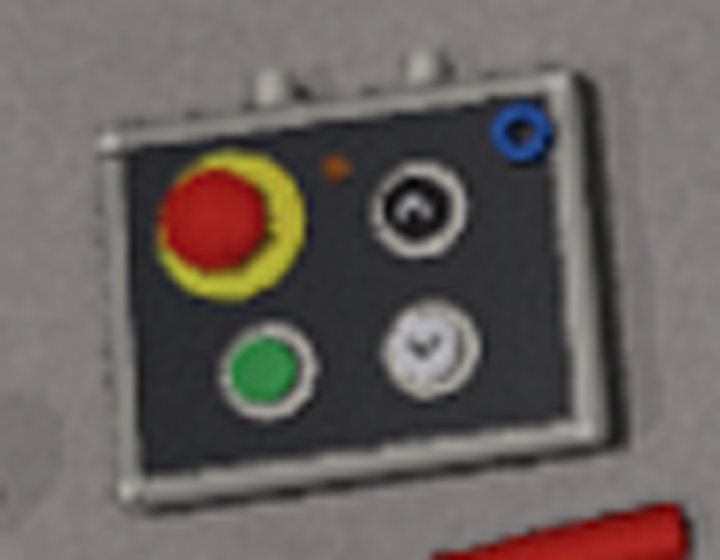

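View pics/top0m.png

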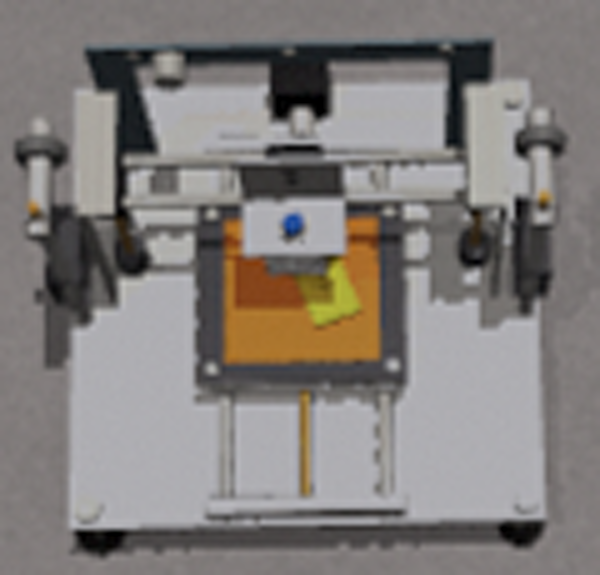

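Enlarged crops: green key top at crop (264,370), white (421,345), black (418,209), stop (215,220). Bed front edge is around (300,383) in the machine crop, with the print on the bed at (330,295).

```bash
cat > h.py <<'E'
import numpy as np
from bench import ctrl, optics
from scipy.spatial.transform import Rotation as R
def ray(K,T,uv,z):
    d=T[:3,:3]@np.linalg.solve(K,[uv[0],uv[1],1.]); o=T[:3,3]
    return o+d*(z-o[2])/d[2]
def tcpT(s=None):
    s=s or ctrl.get_state(); T=np.eye(4); T[:3,:3]=R.from_rotvec(s['tool_rot']).as_matrix(); T[:3,3]=s['position']; return T
E
python3 - <<'E'
from h import *
c=optics.calibration("top"); K,T=c['K'],c['pose']
f=lambda u,v,s,ox,oy:((u+.5)/s-.5+ox,(v+.5)/s-.5+oy)
P={}
for n,u,v,z in [("g",264,370,.06),("w",421,345,.06),("k",418,209,.06),("stop",215,220,.078),("c_fl",130,490,.048),("c_fr",600,430,.048),("c_bl",108,143,.048),("c_br",570,78,.048)]:
    P[n]=ray(K,T,f(u,v,8,115,215),z); print(n,P[n].round(4))
g,w=P['g'],P['w']; print(np.linalg.norm(g-w), np.arctan2(*( -(g-w)[:1]), (g-w)[1]), np.linalg.norm(w-P['k']))
for n,u,v,z in [("bedL",198,383,.1),("bedR",402,388,.1),("plFL",72,525,.06),("plFR",543,522,.06)]:
    print(n,ray(K,T,f(u,v,5,195,90),z).round(4))
print(tcpT().round(3))
print(np.hypot(*(g+w)[:2]/2))
E
```

```text
g [0.4464 0.3827 0.06  ]
w [0.4491 0.323  0.06  ]
k [0.501  0.3214 0.06  ]
stop [0.5026 0.3929 0.078 ]
c_fl [0.4082 0.439  0.048 ]
c_fr [0.4105 0.2602 0.048 ]
c_bl [0.5423 0.443  0.048 ]
c_br [0.5476 0.2628 0.048 ]
0.05969232900651388 0.04539255482106434 0.05196874131459438
bedL [0.702  0.0917 0.1   ]
bedR [ 0.6845 -0.033   0.1   ]
plFL [0.6315 0.1818 0.06  ]
plFR [ 0.5999 -0.1124  0.06  ]
[[ 0.923  0.384 -0.001  0.249]
 [ 0.384 -0.923  0.002 -0.6  ]
 [-0.    -0.002 -1.     0.23 ]
 [ 0.     0.     0.     1.   ]]
0.5700451771887138
```

play_rows(
  motion=[
    [0.46,4,-1,-0.5,0],
    [0.46,4,-1,-0.5,0],
    [0.46,4,-1,-0.5,0],
    [0.46,4,-1,-0.5,0],
    [0.46,4,-1,-0.5,0.18],
    [0.46,4,-1,-0.5,0.19],
  ],
)

```text
out of range: row 6 has 0.19, outside -0.188 to 0.188
```

play_rows(
  motion=[
    [0.46,4,-1,-0.5,0],
    [0.46,4,-1,-0.5,0],
    [0.46,4,-1,-0.5,0],
    [0.46,4,-1,-0.5,0],
    [0.46,4,-1,-0.5,0],
    [0.46,4,-1,-0.5,0.13],
    [0.46,0,0,0,0.12],
    [0.46,0,0,0,0.12],
  ],
)

```text
time: 1.1
position: [0.4485, -0.4519, 0.2599]
tool_rot: [-3.141, -0.034, 0.001]
ft_force: [1.1, -0.6, -0.5]
grip_width: 0.546
```

play_rows(
  motion=[
    [0.46,1.45,-4.1,0,0],
    [0.46,1.45,-4.1,0,0],
    [0.46,1.45,-4.1,0,0],
    [0.46,1.45,-4.1,0,0],
    [0.46,1.45,-4.1,0,0],
    [0.46,1.45,-4.1,0,0],
    [0.46,1.45,-4.1,0,0],
    [0.46,1.45,-4.1,0,0],
    [0.46,1.45,-4.1,0,0],
    [0.46,1.45,-4.1,0,0],
    [0.46,1.45,-4.1,0,0],
  ],
)

```text
time: 2.48
position: [0.5968, 0.0031, 0.2601]
tool_rot: [3.141, 0.037, -0.001]
ft_force: [0.1, -0.5, 0.3]
grip_width: 0.544
```

play_rows(
  motion=[
    [0.46,-1.6,-3.9,0,0],
    [0.46,-1.6,-3.9,0,0],
    [0.46,-1.6,-3.9,0,0],
    [0.46,-1.6,-3.9,0,0],
    [0.46,-1.6,-3.9,0.6,0],
    [0.46,-1.6,-3.9,1,0],
    [0.46,-1.6,-3.9,1,0],
    [0.46,-1.6,-3.9,1,0],
    [0.46,-1.6,-3.9,1,0],
    [0.46,0,0,0,0],
    [0.46,0,0,0,0],
  ],
)

```text
time: 3.85
position: [0.4447, 0.3486, 0.2142]
tool_rot: [3.14, 0.037, -0.0]
ft_force: [1.4, -1.9, -0.3]
grip_width: 0.539
```

Run:
```python
from h import *; import cv2
s=ctrl.get_state(); print(s['time'],tcpT(s).round(4).tolist(),s['joint_positions'].round(2),s['ft_force'],s['grip_width'])
cv2.imwrite("pics/w1.png",optics.get_image("wrist")[:,:,::-1])
```

```text
3.85 [[0.9997, 0.0235, -0.0002, 0.4447], [0.0235, -0.9997, -0.0012, 0.3486], [-0.0002, 0.0012, -1.0, 0.2142], [0.0, 0.0, 0.0, 1.0]] [-0.07  0.21 -0.73  1.67  0.15  1.32 -2.37] [ 1.42209992 -1.92908102 -0.28529302] 0.5386349768050602
```

View pics/w1.png

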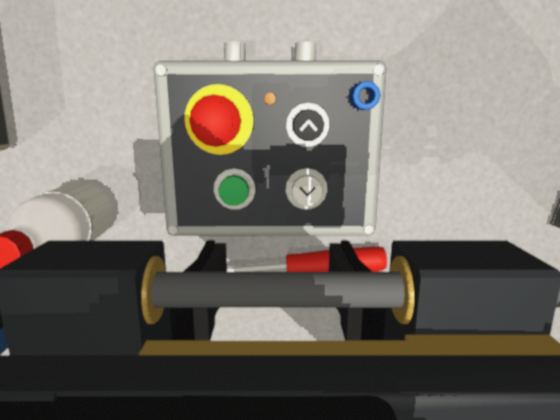

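The wrist view shows the console square and clear: green (234,190), white (307,189), black (308,125). I'll measure it precisely.

Run:
```python
from h import *; import cv2
im=cv2.imread("pics/w1.png")
cv2.imwrite("pics/w1z.png",cv2.resize(im[90:260,200:360],None,fx=4,fy=3.5*4/3.5*0.85 if 0 else 3.5,interpolation=cv2.INTER_CUBIC))
hsv=cv2.cvtColor(im,cv2.COLOR_BGR2HSV)
m=cv2.inRange(hsv,(45,90,40),(85,255,255)); m[:150]=0; m[230:]=0
n,l,st,ce=cv2.connectedComponentsWithStats(m); i=1+st[1:,4].argmax(); print(st[i],ce[i])
c=optics.calibration("wrist"); T=tcpT()@c['hand_eye']; K=c['K']
P={}
for n,u,z in [("g",ce[i],.06),("w",(307,188.5),.06),("k",(308,125),.06),("stop",(215,120),.078),("gbez",(235,190),.051),("wbez",(306.5,189.5),.051),("fl",(172,230.5),.048),("fr",(375,230.5),.048),("bl",(160,69),.048),("br",(380,69),.048)]:
    P[n]=ray(K,T,u,z); print(n,P[n].round(4))
print(np.linalg.norm(P['g']-P['w']))
Ti=np.linalg.inv(T)
for p in [(0,.031,.008),(0,-.031,.008),(0,.031,-.02)]:
    q=np.linalg.inv(c['hand_eye'])@[*p,1]; print(p,(K@q[:3]/q[2])[:2])
```

```text
[219 176  29  29 673] [233.2615156  190.06389302]
g [0.4488 0.383  0.06  ]
w [0.4514 0.3217 0.06  ]
k [0.503  0.3231 0.06  ]
stop [0.5059 0.3942 0.078 ]
gbez [0.447  0.3825 0.051 ]
wbez [0.4487 0.3214 0.051 ]
fl [0.4084 0.4391 0.048 ]
fr [0.4121 0.2587 0.048 ]
bl [0.5437 0.442  0.048 ]
br [0.5475 0.2664 0.048 ]
0.06131697398597901
(0, 0.031, 0.008) [341.55778786 265.58641209]
(0, -0.031, 0.008) [206.50002481 265.7324448 ]
(0, 0.031, -0.02) [353.52389882 294.69852519]
```

View pics/w1z.png

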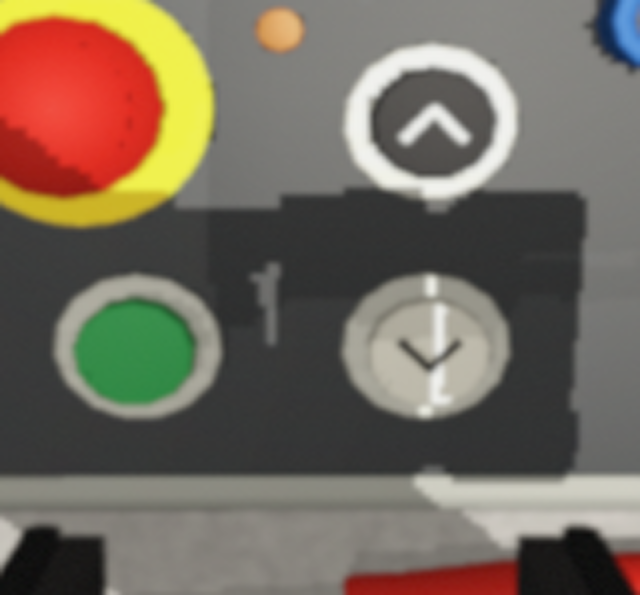

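Both cameras agree to within 2 mm: green (0.448, 0.383), white (0.450, 0.322), spacing 61–62 mm. I'll centre over the midpoint, descend to a hover and check.

play_rows(
  motion=[
    [0.46,0.4,-0.4,1.5,-0.005],
    [0.46,0,0,1.6,0],
    [0.46,0,0,1.6,0],
    [0.46,0,0,1.6,0],
    [0.46,0,0,1.6,0],
    [0.46,0,0,1.6,0],
    [0.46,0,0,1.6,0],
    [0.46,0,0,1.6,0],
    [0.46,0,0,0,0],
    [0.46,0,0,0,0],
  ],
)

```text
time: 5.15
position: [0.4485, 0.3538, 0.0878]
tool_rot: [-3.141, -0.045, -0.001]
ft_force: [0.8, 0.4, 0.1]
grip_width: 0.542
```

Run:
```python
from h import *; import cv2
s=ctrl.get_state(); print(s['time'],tcpT(s).round(4).tolist(),s['ft_force'],s['grip_width'])
cv2.imwrite("pics/w2.png",optics.get_image("wrist")[:,:,::-1])
im=optics.get_image("scene")[:,:,::-1]
cv2.imwrite("pics/s2.png",cv2.resize(im[140:290,340:500],None,fx=4.5,fy=4,interpolation=cv2.INTER_CUBIC))
im=optics.get_image("top")[:,:,::-1]; cv2.imwrite("pics/t2.png",im)
```

```text
5.15 [[0.9996, 0.0289, 0.0004, 0.4485], [0.0289, -0.9996, 0.0004, 0.3538], [0.0004, -0.0004, -1.0, 0.0878], [0.0, 0.0, 0.0, 1.0]] [0.82068779 0.40528097 0.115616  ] 0.5420818476247672
```

View pics/w2.png

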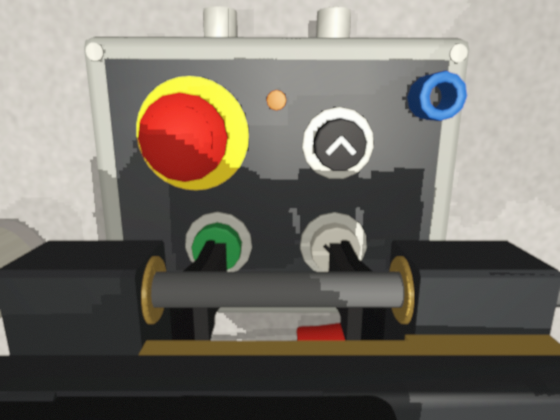

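View pics/s2.png

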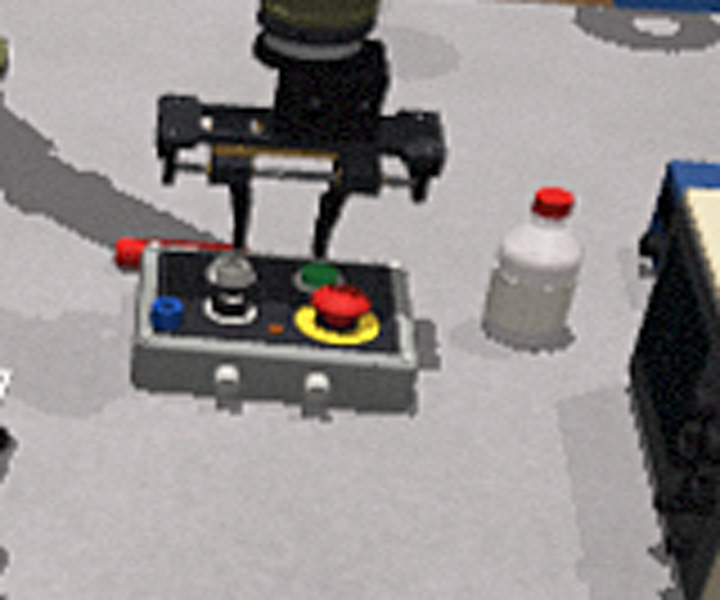

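View pics/t2.png

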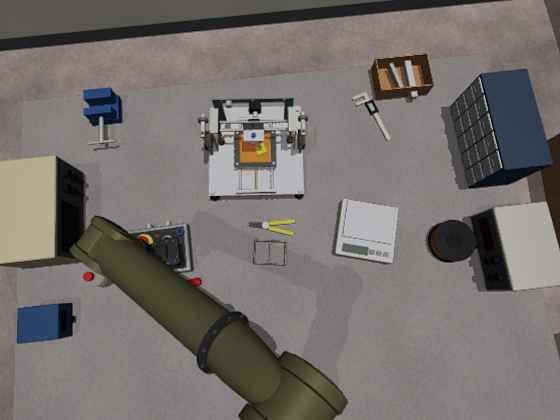

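The wrist view shows the tips over the green key (218,246) and white key (333,246). The scene view shows the fingers tapering to thin tips about 54 mm apart, so I'll open a little. First a re-measure from this close view.

Run:
```python
from h import *; import cv2
c=optics.calibration("wrist"); T=tcpT()@c['hand_eye']; K=c['K']
for n,u,z in [("gbez",(218.5,245.5),.051),("wbez",(333.5,245.5),.051),("k bez",(337.5,142),.051)]: print(n,ray(K,T,u,z).round(4))
im=cv2.imread("pics/w2.png"); cv2.imwrite("pics/w2z.png",cv2.resize(im[200:340,170:380],None,fx=3.7,fy=3.7,interpolation=cv2.INTER_CUBIC))
```

```text
gbez [0.4468 0.3838 0.051 ]
wbez [0.4485 0.3223 0.051 ]
k bez [0.5033 0.3239 0.051 ]
```

View pics/w2z.png

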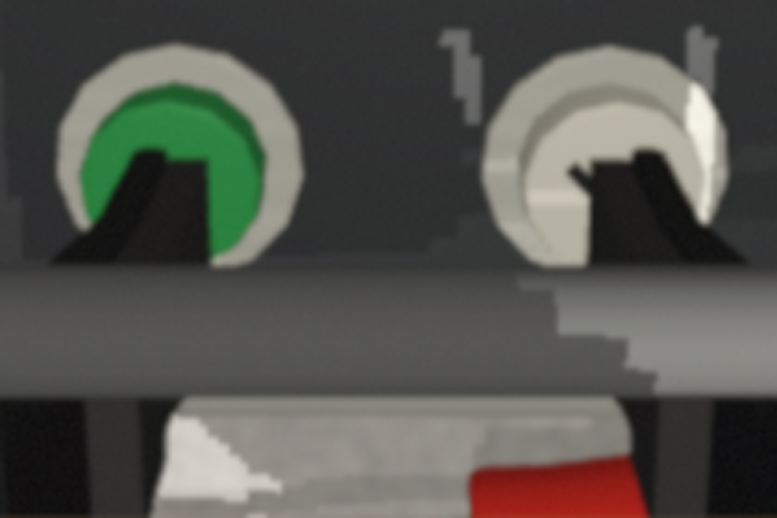

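play_rows(
  motion=[
    [0.4,-0.05,0.05,0,0],
    [0.4,0,0,0,0],
    [0.4,0,0,0.6,0],
    [0.4,0,0,0.6,0],
    [0.4,0,0,0.4,0],
    [0.4,0,0,0.2,0],
    [0.4,0,0,0.3,0],
    [0.4,0,0,0.3,0],
    [0.4,0,0,0.2,0],
    [0.4,0,0,0,0],
  ],
)

```text
time: 6.55
position: [0.4477, 0.3529, 0.0625]
tool_rot: [3.141, 0.045, 0.0]
ft_force: [-2.9, -3.6, 8.1]
grip_width: 0.596
```

Run:
```python
from h import *
s=ctrl.get_state(); print(s['time'],s['position'],s['ft_force'],s['torque'],s['grip_width'])
```

```text
6.55 [0.44774    0.35294793 0.06248767] [-2.87794938 -3.62818091  8.09625461] [-0.58316352  0.65155849 -0.01677457] 0.5957449163828149
```

Force is 8 N, which means the keys are near full travel. I'll press slightly further to bottom out.

play_rows(
  motion=[
    [0.4,0,0,0.1,0],
    [0.4,0,0,0.05,0],
    [0.4,0,0,0,0],
    [0.4,0,0,0,0],
  ],
)

```text
time: 7.05
position: [0.4477, 0.353, 0.0623]
tool_rot: [3.14, 0.045, 0.001]
ft_force: [-5.6, -5.3, 17.1]
grip_width: 0.6
```

play_rows(
  motion=[
    [0.4,0,0,0,0],
    [0.4,0,0,0,0],
    [0.4,0,0,0,0],
    [0.4,0,0,0,0],
    [0.4,0,0,0,0],
    [0.4,0,0,0,0],
    [0.4,0,0,0,0],
    [0.4,0,0,0,0],
  ],
)

```text
time: 8.05
position: [0.4478, 0.3529, 0.0623]
tool_rot: [3.14, 0.045, 0.001]
ft_force: [-5.6, -4.1, 17.5]
grip_width: 0.598
```

Run:
```python
from h import *; import cv2
s=ctrl.get_state(); print(s['time'],s['position'],s['ft_force'])
im=optics.get_image("top")[:,:,::-1]; cv2.imwrite("pics/t3.png",cv2.resize(im[90:205,195:315],None,fx=5,fy=5,interpolation=cv2.INTER_CUBIC))
```

```text
8.05 [0.44777764 0.35294485 0.06232417] [-5.5551792  -4.05973955 17.54090655]
```

View pics/t3.png

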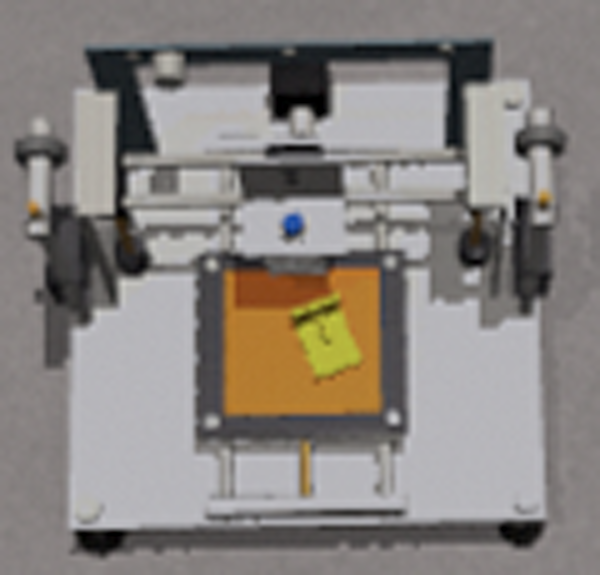

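The bed is running: its front edge has moved from crop row 385 to 438. Keep holding both keys.

play_rows(
  motion=[
    [0.4,0,0,0,0],
    [0.4,0,0,0,0],
    [0.4,0,0,0,0],
    [0.4,0,0,0,0],
    [0.4,0,0,0,0],
    [0.4,0,0,0,0],
    [0.4,0,0,0,0],
    [0.4,0,0,0,0],
    [0.4,0,0,0,0],
    [0.4,0,0,0,0],
    [0.4,0,0,0,0],
    [0.4,0,0,0,0],
    [0.4,0,0,0,0],
    [0.4,0,0,0,0],
    [0.4,0,0,0,0],
    [0.4,0,0,0,0],
    [0.4,0,0,0,0],
    [0.4,0,0,0,0],
    [0.4,0,0,0,0],
    [0.4,0,0,0,0],
  ],
)

```text
time: 10.6
position: [0.4478, 0.3529, 0.0623]
tool_rot: [3.14, 0.045, 0.001]
ft_force: [-4.7, -5.1, 16.5]
grip_width: 0.599
```

play_rows(
  motion=[
    [0.4,0,0,0,0],
    [0.4,0,0,0,0],
    [0.4,0,0,0,0],
    [0.4,0,0,0,0],
    [0.4,0,0,0,0],
    [0.4,0,0,0,0],
    [0.4,0,0,0,0],
    [0.4,0,0,0,0],
    [0.4,0,0,0,0],
    [0.4,0,0,0,0],
    [0.4,0,0,0,0],
    [0.4,0,0,0,0],
  ],
)

```text
time: 12.1
position: [0.4478, 0.3529, 0.0623]
tool_rot: [3.14, 0.045, 0.001]
ft_force: [-5.1, -4.6, 16.4]
grip_width: 0.595
```

```bash
cat > look.py <<'E'
from h import *; import cv2,sys
s=ctrl.get_state(); print(s['time'],s['position'],s['ft_force'])
im=optics.get_image("top")[:,:,::-1]; cv2.imwrite(f"pics/{sys.argv[1]}.png",cv2.resize(im[90:205,195:315],None,fx=5,fy=5,interpolation=cv2.INTER_CUBIC))
E
python3 look.py t4
```

```text
12.1 [0.44777032 0.35294108 0.06232127] [-5.06415276 -4.5577373  16.4357588 ]
```

View pics/t4.png

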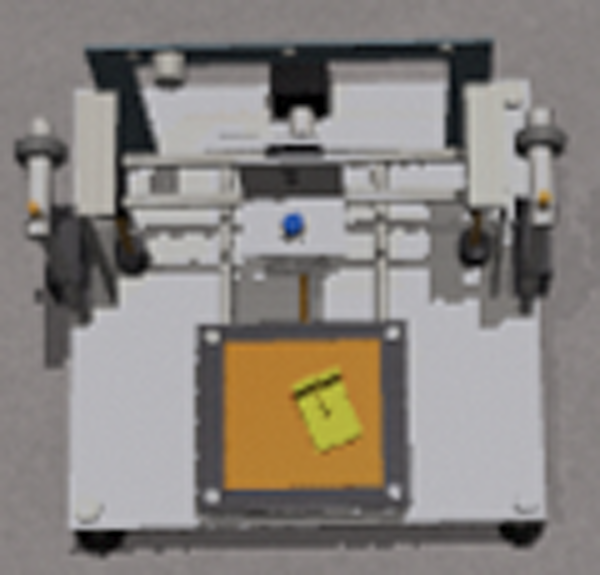

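The bed edge is at about row 510. I'll hold one more second and compare, to confirm it has stopped.

play_rows(
  motion=[
    [0.4,0,0,0,0],
    [0.4,0,0,0,0],
    [0.4,0,0,0,0],
    [0.4,0,0,0,0],
    [0.4,0,0,0,0],
    [0.4,0,0,0,0],
    [0.4,0,0,0,0],
    [0.4,0,0,0,0],
    [0.4,0,0,0,0],
    [0.4,0,0,0,0],
  ],
)

```text
time: 13.4
position: [0.4478, 0.353, 0.0623]
tool_rot: [3.14, 0.045, 0.001]
ft_force: [-5.4, -4.6, 16.9]
grip_width: 0.599
```

```bash
python3 look.py t5
python3 - <<'E'
import cv2,numpy as np
from h import *
a,b,z=[cv2.imread(f"pics/{n}.png") for n in("t4","t5","top0m")]
print(cv2.absdiff(a,b).max(), cv2.absdiff(a,b).mean())
# orange sheet shift
g=[cv2.cvtColor(x,cv2.COLOR_BGR2GRAY) for x in (z,b)]
t=g[1][400:515,195:285]; r=cv2.matchTemplate(g[0],t,cv2.TM_CCOEFF_NORMED); print(cv2.minMaxLoc(r))
c=optics.calibration("top")
f=lambda u,v:ray(c['K'],c['pose'],((u+.5)/5-.5+195,(v+.5)/5-.5+90),.1)
loc=cv2.minMaxLoc(r)[3]; print(np.linalg.norm(f(195+40,400+70)-f(loc[0]+40,loc[1]+70)))
E
```

```text
13.4 [0.44777344 0.3529576  0.06232755] [-5.4331572  -4.62582315 16.87181977]
9 0.8540821256038648
(-0.8027324080467224, 0.7700898051261902, (164, 313), (195, 273))
0.0816390487483306
```

The bed has been stationary for over 1 s and ran out about 82 mm, which fits a start of about 8 mm and the stop at 90 mm. Now I'll release straight up and move clear.

play_rows(
  motion=[
    [0.4,0,0,-0.8,0],
    [0.4,0,0,-2,0],
    [0.4,0,0,-3,0],
    [0.4,0,0,-3,0],
    [0.4,0,0,-3,0],
    [0.4,0,0,-3,0],
    [0.4,0,0,-2,0],
    [0.4,0,0,0,0],
    [0.4,0,0,0,0],
    [0.4,0,0,0,0],
    [0.4,0,0,0,0],
  ],
)

```text
time: 14.82
position: [0.4475, 0.3527, 0.2271]
tool_rot: [3.141, 0.045, -0.002]
ft_force: [-0.8, -0.1, -0.8]
grip_width: 0.599
```

```bash
python3 look.py t6
python3 - <<'E'
import cv2
from h import *
a,b=[cv2.imread(f"pics/{n}.png") for n in("t5","t6")]
print(cv2.absdiff(a,b).max(), cv2.absdiff(a,b).mean())
cv2.imwrite("pics/w6.png",optics.get_image("wrist")[:,:,::-1]); s=ctrl.get_state(); print(s['ft_force'],abs(s['qd']).max())
E
```

```text
14.825 [0.44748474 0.35266537 0.22705663] [-0.82867593 -0.10281376 -0.7637738 ]
16 0.9875690821256039
[ 0.41037575 -0.06194921  0.4077412 ] 0.005958036940778837
```

View pics/w6.png

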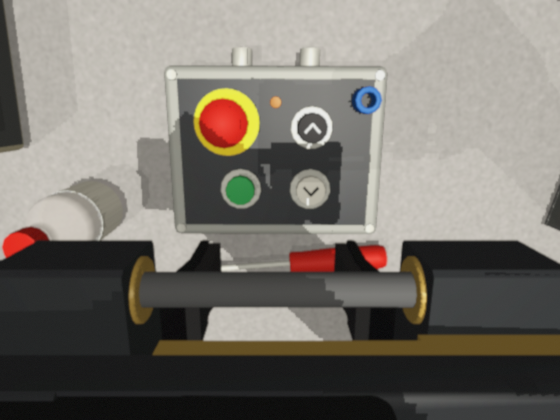

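View pics/t6.png

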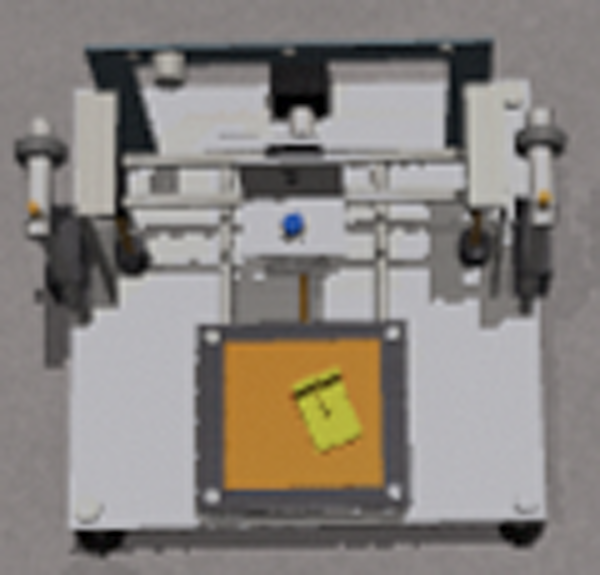

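The keys at (240,188) and (310,188) are back up, and the bushing, bottle and screwdriver are where they were. The bed is at its front stop with the print on it.

```bash
python3 -c "
from bench import ticket
print(ticket.close_job())"
```

```text
the job is handed in; nothing more can be done
None
```

The printer's bed is run out to its front stop with the yellow print still lying on it, and the job is handed in.

- **Pressing:** I pressed the green and white keys down together, one fingertip on each, with about 17 N in total. I held them without letting up for about 7 s.
- **Bed travel:** The top view showed the bed run out about 82 mm. It then stood still between two pictures 1.3 s apart, with both keys still held.
- **Release:** I lifted straight up to 0.227 m at the tool. After that the wrist force was about zero, both keys looked up again, and the bed had not moved back.
- **Left alone:** The black key, stop button, bushing, bottle and screwdriver looked undisturbed in the last wrist picture. The last look was at about 15 s, against the 42 s limit.

I couldn't read the key travel or the bed position directly; they are judged from the tool height, the force and the pictures. None of the checks failed, and the two cameras placed the keys within about 2 mm of each other.

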